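# Swing the lid over the box of soap bars

### The arm

A 7-joint arm with a two-finger parallel gripper is mounted at the origin on the work surface. World frame = base frame: x ahead of the robot, y to its left, z up, the work surface at z = 0. Lengths are in m, angles in degrees, forces in N, time in s.
With the tool pointing down it reaches from about 0.425 to 0.875 m from the base axis. Payload 4.7 kg.
Tool frame: the origin (TCP) lies on the centre line of the jaws, within the pads' length; the fingertips stand env.nose_length ahead of it and the grasp point (between the pads) lies 8 mm behind it (env.nose_length is the distance from the TCP to the fingertips, in m); y points along the fingers, z is the direction in which the jaws open and shut, and the axes are right-handed (so a half turn about y gives the same grasp; the last joint's range is limited). The gripper opens to 87 mm and grips with 3 to 60 N. Pads are 19 mm wide; open, the fingers measure 117 mm over their backs; the gripper's body (75 mm by 190 mm) begins 51 mm behind the grasp point.
Start: joints at [72.428, 18.392, -4.016, 83.108, 1.295, 78.541, -3.26], TCP at [0.205, -0.617, 0.196] pointing down, gripper open.
Joint ranges: [-163.93, 163.93], [-17.29, 119.83], [-79.2, 71.16], [3.27, 140.29], [-89.18, 269.18], [5.43, 117.66], [-154.24, 154.24]. Speed limits (degrees/s): [147.25, 147.25, 180, 180, 180, 180, 180].

### API

Orientations are given as [roll, pitch, yaw] about the fixed x, y, z axes, in that order (R = Rz(yaw) Ry(pitch) Rx(roll)).
In Python, from cell import env, read_camera, camera_info, job, models gives the robot as it stands.
- The arm moves only by the tool move_arm, never from a script. Its argument "moves" is a list of rows, each a list of 6 numbers: the shift along the tool's x, y, z in mm, then the turn, a rotation vector about the tool's x, y, z in degrees. In form: [[x, y, z, ax, ay, az], ...]. A call has 1 to 20 rows; each row is the pose to reach, as a shift and turn from the pose commanded when the call began, along the tool's axes at that moment; what a row does not reach only later rows make up. A row lasts 1/12 s, in which the tool goes at most 41.7 mm and 7.16 degrees, less where a joint would pass 70% of its speed; a pose out of reach is approached as far as the arm can. A call with a gripper value outside its range is refused whole. "claw" is the finger opening in mm, from 0 to 87, set as the call begins (left out, the last holds). The fingers move at their own pace and stop on an object; "newtons" is the grip in N (left out, the last holds). Time passes only in rows, so rows that repeat a pose let the fingers close. It gives the time, the measured TCP pose, the force and the opening at its end, in the units of the state.
- env.get_obs(): the state, without advancing time (a new reading comes with each control period).
- read_camera(name): name is "scene" or "top" or "wrist"; returns (picture, depth): 400x640x3 uint8, red, green, blue; 400x640 float32, m along the optical axis (not along the pixel's ray), 0 where there is no reading.
- camera_info(name): a dict with "fx", "fy", "cx", "cy" (pixels), "R" (3x3) and "t" (3): a world point X has camera coordinates R X + t. Camera axes: x right, y down, z forward; pixel columns grow to the right and rows downward; lengths in m; the calibration is good to about 2 mm. A picture is of the moment at which its call begins: read the wrist's pose just before it. camera_info takes no time and is no camera call; for the wrist camera it gives the pose at the moment of the call.
- job.sign_off(): hands the job in, once; it reports no verdict.
Trained networks look in the newest picture that a camera, given by its name, has taken for a name from the list of things; names that differ only in an ending like _2 or _b are one class to them, and where a whole thing is asked for, a point or a joint stands for the part that bears it (a point fixed in the world has none). Each returns a list of dicts, best first, with "score" (0 to 1); they miss things now and then, are a little off and sometimes report something else, mostly with a low value. They report only what shows in the picture. A call takes as long as a camera call. They do not tell look-alikes from the thing itself.
- models.spot_in(target, camera): "point" ([x, y, z] in m, in world coordinates, good to about 4 mm: the middle of the surface that is visible of it).
- models.cut_out(target, camera): "mask" (400x640 bool, what is visible of it).
The state is a dict: "time_s": time; "qpos": joint angles; "joint_velocities": joint speeds; "effort": joint torques, N m; "tool_pos": TCP position; "tool_rot": TCP orientation; "force": force on the tool from outside, world axes, zero at the start; "wrist_torque": the same for the moment, N m; "grip_width": finger opening in m.
Only numpy, scipy, OpenCV 4.12 (cv2) and the standard library are available. Lean on these libraries where they do the work, as an engineer would, in place of code of your own. Each camera call takes 0.05 s, during which the arm holds its last target.

### The job

Two wooden soap boxes stand open on the bench, each with a lid that swivels flat on one screw. Swing the lid of the longer box, the one with the soap slices in it, round on its screw until it lies squarely over its box, and leave it there. Do not shift the lid of the shorter, empty box.

Things in the scene. Friction and masses are not known exactly. Their poses are not given: they have to be found in the camera images.
- long_box: Longer open box, pale wood, 172 x 92 x 65 mm high, fixed; soap slices in it. Origin: centre of underside; x along its length, z up. Its lid, a darker board 180 x 100 x 15 mm, swivels level on the rim (underside 65, top 80 mm above bench) about an upright screw at x +76, y +36 mm here, 14 mm in from two lid edges; screw head 18 mm wide, 5 mm high. Closed, the lid overhangs the box 4 mm all round.
- lid (a joint): Swing of the longer box's lid, rad: 0 when squarely over the box; grows as it opens, clockwise seen from above, its free end moving out on the box's +y side. Starts between 0.6 and 1.05. No stop at 0 (it can be pushed past, to -0.6). The screw is stiff: about 1 N at the free corner moves it, and the lid stays where it is left.
- lid_corner (a point): Top of the longer box's lid, 80 mm above the bench: the free-end corner of the long edge to push, which passes 14 mm from the screw's centre on the outer side of the open lid. It lies 166 mm from the screw along that edge; with the lid closed it is at x -90, y +50 mm in the box's frame. Axes turn with the lid and agree with the box's when closed.
- small_lid_corner (a point): The same corner of the shorter box's lid (120 x 100 x 15 mm, on an empty fixed box 112 x 92 x 65 mm built the same way, screw at x +46, y +36 mm from that box's centre). This lid is to be left as it is.
Mind the look-alikes: they are no part of the job. What is shaped like the long_box but green or purple is not meant.

How it is judged (in metres and radians):
At the end, for the whole second after the job is handed in: The longer box's lid lies over its box, square to within 10 degrees either way, and is at rest; the shorter box's lid has not moved (its corner within 15 mm of where it started) (value of joint lid between -0.175 and 0.175 rad and velocity of joint lid between -0.05 and 0.05 rad/s and distance of small_lid_corner from where it was at the start of the episode below 0.015 m); the robot touches nothing.
It fails at once if the shorter box's lid is shifted (its corner moved 15 mm or more) (distance of small_lid_corner from where it was at the start of the episode above 0.015 m).
It also fails if it takes over 32 s, if anything falls off the work surface, if the arm or the gripper's body presses on something with over 40 N, if the wrist force passes 120 N, or if a joint passes its speed limit or range.

## Working session

There is one attempt and no reset: what is moved stays moved. The work goes in short steps, Python scripts to look and compute and a tool call to move; the robot and the scene stay as the last step left them, time stands still between calls to the robot, and variables do not carry over. Pictures are saved under pics/ and viewed, and the job is handed in when it is done.

Besides the shell and the picture viewer there is one more tool, called after ">>>" as name(argument=value, ...), one argument or row to a line, values as JSON. move_arm: Moves the arm, as the interface text tells. Its arguments: {"type":"object","properties":{"moves":{"type":"array","items":{"type":"array","items":{"type":"number"}}},"claw":{"type":"number"},"newtons":{"type":"number"}},"required":["moves"]}

```bash
ls; mkdir -p pics; python3 - <<'E'
from cell import env, read_camera, camera_info, job, models
import cv2
o=env.get_obs();print({k:o[k] for k in('time_s','tool_pos','tool_rot','force','grip_width')},env.nose_length)
for c in('scene','top'):
    p,d=read_camera(c);cv2.imwrite(f'pics/{c}0.png',p[:,:,::-1])
    for t in ('long_box','lid','lid_corner','small_lid_corner'):
        print(c,t,[(r['score'],r['point']) for r in models.spot_in(t,c)][:4])
E
```

```text
pics
{'time_s': 0.0, 'tool_pos': array([ 0.20471131, -0.61628845,  0.19465588]), 'tool_rot': array([-9.01096386e+01, -5.44002633e-03, -1.61618895e+02]), 'force': array([0.3731752, 0.0606668, 0.1849448]), 'grip_width': 0.08670264027790853} 0.011
scene long_box [(0.9, [0.537, 0.1177, 0.0655]), (0.82, [0.2873, -0.2704, 0.0832])]
scene lid [(0.97, [0.543, 0.1706, 0.0826]), (0.82, [0.1988, 0.2829, 0.0813]), (0.72, [0.2543, -0.2614, 0.0798])]
scene lid_corner [(0.79, [0.2035, 0.2827, 0.0827]), (0.78, [0.2541, -0.2628, 0.0809])]
scene small_lid_corner [(0.67, [0.4716, -0.1933, 0.0787])]
top long_box [(0.95, [0.5301, 0.1606, 0.0825]), (0.68, [0.2373, -0.2497, 0.0833]), (0.67, [0.1872, 0.2948, 0.079])]
top lid [(0.78, [0.5371, 0.1899, 0.0786]), (0.68, [0.2363, -0.2529, 0.0797]), (0.64, [0.1791, 0.2936, 0.0805])]
top lid_corner [(0.93, [0.2362, -0.2516, 0.0796]), (0.82, [0.5315, 0.1904, 0.0781]), (0.7, [0.1845, 0.2954, 0.0806])]
top small_lid_corner [(0.85, [0.4601, -0.175, 0.0787])]
```

View pics/top0.png

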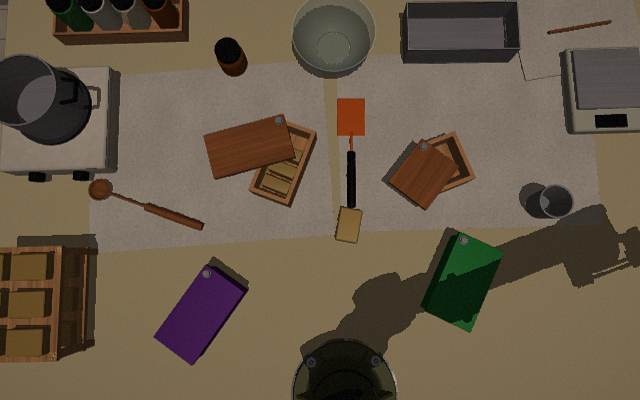

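View pics/scene0.png

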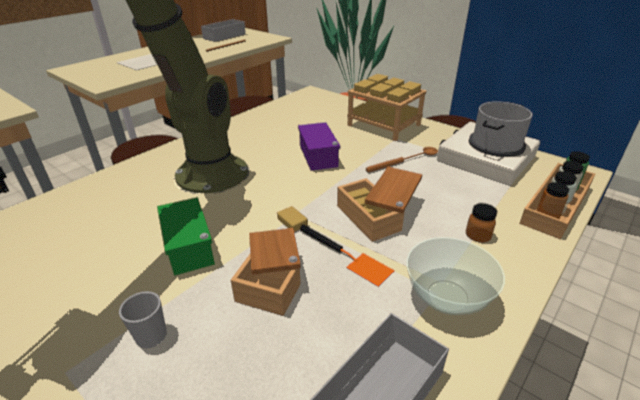

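```bash
cat > h.py <<'E'
from cell import env, read_camera, camera_info, job, models
import cv2, numpy as np
def px2w(uv,z,c):
    i=camera_info(c);R=np.array(i['R']);t=np.array(i['t']);C=-R.T@t
    uv=np.atleast_2d(uv).astype(float)
    d=np.c_[(uv[:,0]-i['cx'])/i['fx'],(uv[:,1]-i['cy'])/i['fy'],np.ones(len(uv))]@R
    return C+d*((z-C[2])/d[:,2])[:,None]
def depthpts(d,c):
    i=camera_info(c);R=np.array(i['R']);t=np.array(i['t'])
    v,u=np.mgrid[:400,:640]
    P=np.stack([(u-i['cx'])/i['fx']*d,(v-i['cy'])/i['fy']*d,d],-1)
    return (P-t)@R
E
python3 - <<'E'
from h import *
p,d=read_camera('top');P=depthpts(d,'top')
for t in('lid','long_box'):
    for r in models.cut_out(t,'top')[:2]:
        m=r['mask'];print(t,r['score'],m.sum(),np.argwhere(m).mean(0)[::-1])
        q=P[m];h=q[:,2]
        if t=='lid':
            k=m&(abs(P[...,2]-.08)<.008)
            # largest component
            n,l,s,_=cv2.connectedComponentsWithStats(k.astype('uint8'));k=l==1+s[1:,4].argmax()
            vu=np.argwhere(k)[:,::-1];w=px2w(vu,.08,'top')[:,:2]
            rr=cv2.minAreaRect((w*1000).astype('float32'));print(rr);print(cv2.boxPoints(rr))
print('screw',px2w([[278.5,120]],.085,'top'))
print('box rim corners',px2w([[316,131],[290,206],[250,191]],.065,'top'))
im=cv2.resize(p[90:230,180:340],None,fx=5,fy=4.2,interpolation=cv2.INTER_CUBIC)
cv2.imwrite('pics/crop.png',cv2.resize(p[90:230,180:340],None,fx=4,fy=4,interpolation=2)[:,:,::-1])
E
```

```text
lid 0.87 4517 [198.91056011 314.44587115]
((185.13064575195312, 293.835693359375), (100.85883331298828, 181.03353881835938), 53.630794525146484)
[[ 82.341446 306.90448 ]
 [228.11195  199.5541  ]
 [287.91986  280.7669  ]
 [142.14934  388.1173  ]]
lid 0.79 3932 [249.13250254 146.38555443]
((535.2496948242188, 190.0859375), (101.64813232421875, 179.83990478515625), 13.945442199707031)
[[464.2531  265.10706]
 [507.59418  90.56783]
 [606.2463  115.06482]
 [562.9052  289.60403]]
long_box 0.86 4826 [461.62888521 280.49171156]
long_box 0.85 4722 [200.54447268 313.28314274]
screw [[0.58971741 0.12476665 0.085     ]]
box rim corners [[0.56884802 0.04513147 0.065     ]
 [0.40493773 0.10472737 0.065     ]
 [0.43989402 0.19061527 0.065     ]]
```

View pics/crop.png

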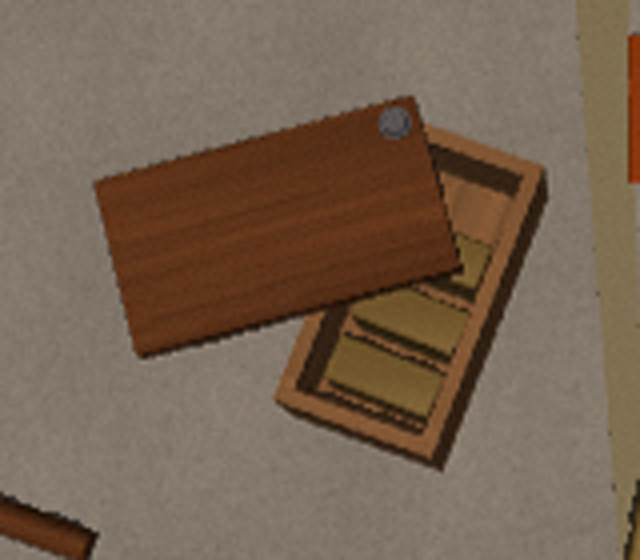

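>>> move_arm(
  moves=[
    [0,-30,0,0,0,0],
    [-494,-65,-360,0,-86,0],
    [-494,-65,-360,0,-86,0],
    [-494,-65,-360,0,-86,0],
    [-494,-65,-360,0,-86,0],
    [-494,-65,-360,0,-86,0],
    [-494,-65,-360,0,-86,0],
    [-494,-65,-360,0,-86,0],
    [-494,-65,-360,0,-86,0],
    [-494,-65,-360,0,-86,0],
    [-494,-65,-360,0,-86,0],
    [-494,-65,-360,0,-86,0],
    [-494,-65,-360,0,-86,0],
    [-494,-65,-360,0,-86,0],
    [-494,-65,-360,0,-86,0],
    [-494,-65,-360,0,-86,0],
    [-494,-65,-360,0,-86,0],
    [-494,-65,-360,0,-86,0],
    [-494,-65,-360,0,-86,0],
    [-494,-65,-360,0,-86,0],
  ],
  claw=0,
  newtons=40,
)

```text
time_s: 2.32
tool_pos: [0.5595, -0.1213, 0.2606]
tool_rot: [-90.0, -0.0, -75.8]
force: [-0.1, -0.7, -0.7]
grip_width: 0.0006
```

```bash
cat >> h.py <<'E'
S=np.array([589.4,125.1])
from scipy.spatial.transform import Rotation as Ro
def rel(targets):
    o=env.get_obs();R0=Ro.from_euler('xyz',o['tool_rot'],degrees=True);p=o['tool_pos']*1000
    print('start',p,o['tool_rot'],o['force'])
    for x,y,z,yaw in targets:
        d=R0.inv().apply(np.array([x,y,z])-p);r=(R0.inv()*Ro.from_euler('xyz',[-90,0,yaw],degrees=True)).as_rotvec(degrees=True)
        print([x,y,z,yaw],np.hypot(x,y),'->',np.round(np.r_[d,r],1).tolist())
def push(ang,off,r=150,z=82):  # ang: direction of lid edge deg (world); off: TCP distance outside edge
    a=np.radians(ang);u=np.array([np.cos(a),np.sin(a)]);n=np.array([np.sin(a),-np.cos(a)])
    x,y=S+r*u+(14+off)*n
    return [round(x,1),round(y,1),z,ang-180]  # tool z yaw=ang-90 -> tool yaw=ang-180
E
python3 - <<'E'
from h import *
rel([push(104,32,z=200),push(104,32)])
E
```

```text
start [ 559.53886203 -121.32632695  260.56735728] [-9.00482523e+01 -4.44101843e-02 -7.57722572e+01] [-0.1233508  -0.71519794 -0.73626946]
[np.float64(597.7), np.float64(281.8), 200, -76] 660.7999167675492 -> [-381.4, 60.2, 136.1, 0.0, 0.2, 0.0]
[np.float64(597.7), np.float64(281.8), 82, -76] 660.7999167675492 -> [-381.5, 178.2, 136.2, 0.0, 0.2, 0.0]
```

>>> move_arm(
  moves=[
    [-381,60,136,0,0,0],
    [-381,60,136,0,0,0],
    [-381,60,136,0,0,0],
    [-381,60,136,0,0,0],
    [-381,60,136,0,0,0],
    [-381,60,136,0,0,0],
    [-381,60,136,0,0,0],
    [-381,60,136,0,0,0],
    [-381,60,136,0,0,0],
    [-381,60,136,0,0,0],
    [-381,60,136,0,0,0],
    [-381,60,136,0,0,0],
    [-381,60,136,0,0,0],
    [-381,60,136,0,0,0],
  ],
)

```text
time_s: 3.48
tool_pos: [0.5986, 0.2802, 0.2008]
tool_rot: [-90.0, -0.1, -75.9]
force: [-0.7, -0.9, 0.5]
grip_width: 0.0007
```

```bash
python3 - <<'E'
from h import *
p,d=read_camera('scene');P=depthpts(d,'scene')
cv2.imwrite('pics/scene1.png',p[:,:,::-1])
p2,d2=read_camera('wrist');cv2.imwrite('pics/wrist1.png',p2[:,:,::-1])
P2=depthpts(d2,'wrist')
m=(abs(P[...,0]-.72)<.08)&(abs(P[...,1]-.25)<.08)
print('jar heights',[P[m][P[m][:,2]<.14].max(0)])
Q=P[(P[...,2]>.02)&(P[...,2]<.14)&m];print(Q.min(0),Q.max(0))
rel([push(104,32)])
E
```

```text
jar heights [array([0.79996414, 0.32993671, 0.08442995])]
[0.72498073 0.20314922 0.02023915] [0.78820093 0.26450964 0.08442995]
start [598.44571686 280.69061295 201.067441  ] [-8.99620260e+01 -8.08780434e-02 -7.58398093e+01] [0.26892076 0.65945219 0.16645813]
[np.float64(597.7), np.float64(281.8), 82, -76] 660.7999167675492 -> [-1.4, 119.1, -0.5, -0.0, 0.2, 0.1]
```

View pics/scene1.png

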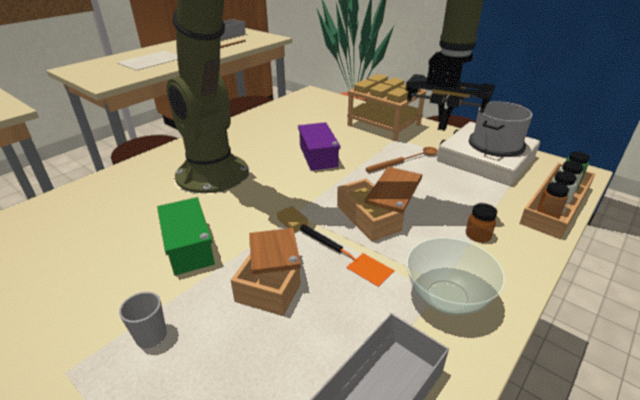

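View pics/wrist1.png

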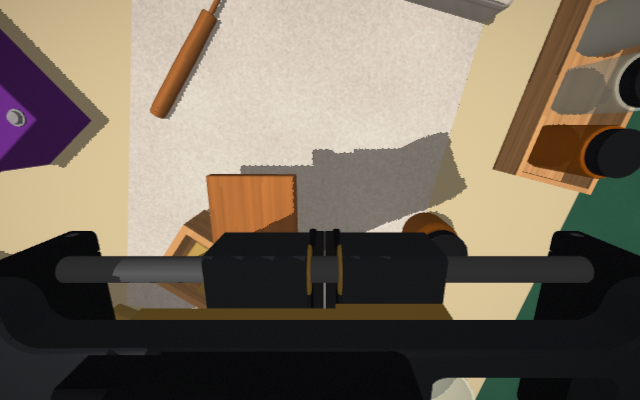

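>>> move_arm(
  moves=[
    [0,35,0,0,0,0],
    [0,70,0,0,0,0],
    [0,100,0,0,0,0],
    [0,119,0,0,0,0],
    [0,119,0,0,0,0],
    [0,119,0,0,0,0],
  ],
)

```text
time_s: 4.08
tool_pos: [0.5974, 0.2817, 0.0814]
tool_rot: [-90.1, -0.0, -75.7]
force: [-0.7, 1.2, 0.2]
grip_width: 0.0005
```

```bash
python3 - <<'E'
from h import *
rel([push(104,32)]+[push(a,15) for a in (104,109,114,119,124,129,134,139,144,148,151,153)])
p2,d2=read_camera('wrist');cv2.imwrite('pics/wrist2.png',p2[:,:,::-1])
E
```

```text
start [597.39182314 281.73178696  81.39113133] [-9.00824126e+01 -4.26349269e-02 -7.57242032e+01] [-0.65418297  1.24381865  0.21507843]
[np.float64(597.7), np.float64(281.8), 82, -76] 660.7999167675492 -> [0.0, -0.6, 0.3, 0.1, 0.3, 0.0]
[np.float64(581.3), np.float64(277.7), 82, -76] 644.225876537104 -> [-0.1, -0.6, -16.6, 0.1, 0.3, 0.0]
[np.float64(568.0), np.float64(276.4), 82, -71] 631.6810587630438 -> [-2.1, -0.6, -29.8, 0.1, -4.7, 0.0]
[np.float64(554.9), np.float64(273.9), 82, -66] 618.8175983276493 -> [-2.9, -0.5, -43.1, 0.1, -9.7, 0.0]
[np.float64(542.0), np.float64(270.4), 82, -61] 605.7063314841607 -> [-2.7, -0.5, -56.5, 0.1, -14.7, 0.0]
[np.float64(529.6), np.float64(265.7), 82, -56] 592.5138395008171 -> [-1.2, -0.5, -69.7, 0.1, -19.7, 0.0]
[np.float64(517.5), np.float64(259.9), 82, -51] 579.0977983035335 -> [1.5, -0.5, -82.8, 0.1, -24.7, 0.0]
[np.float64(506.1), np.float64(253.1), 82, -46] 565.8593641533204 -> [5.2, -0.5, -95.5, 0.1, -29.7, 0.0]
[np.float64(495.2), np.float64(245.4), 82, -41] 552.6700643240956 -> [10.0, -0.4, -108.0, 0.1, -34.7, 0.0]
[np.float64(485.1), np.float64(236.7), 82, -36] 539.7674499263549 -> [16.0, -0.4, -119.9, 0.1, -39.7, 0.0]
[np.float64(477.6), np.float64(229.2), 82, -32] 529.7493747046806 -> [21.4, -0.4, -129.0, 0.1, -43.7, 0.0]
[np.float64(472.3), np.float64(223.2), 82, -29] 522.3844656955258 -> [25.9, -0.4, -135.7, 0.1, -46.7, 0.0]
[np.float64(468.9), np.float64(219.0), 82, -27] 517.5212169563679 -> [29.1, -0.4, -140.0, 0.1, -48.7, 0.0]
```

View pics/wrist2.png

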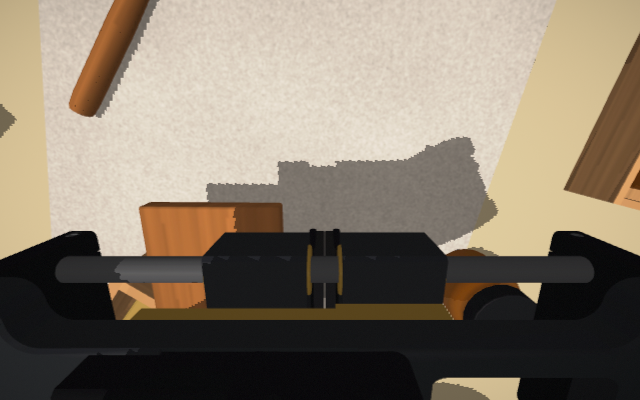

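>>> move_arm(
  moves=[
    [0,0,-8,0,0,0],
    [0,0,-16,0,0,0],
    [-1,0,-23,0,-2,0],
    [-2,0,-30,0,-5,0],
    [-3,0,-36,0,-7,0],
    [-3,0,-43,0,-10,0],
    [-3,0,-50,0,-12,0],
    [-3,0,-56,0,-15,0],
    [-2,0,-63,0,-17,0],
    [-1,0,-70,0,-20,0],
    [0,0,-76,0,-22,0],
    [1,0,-83,0,-25,0],
    [1,0,-83,0,-25,0],
  ],
)

```text
time_s: 5.22
tool_pos: [0.516, 0.2616, 0.0829]
tool_rot: [-90.0, -0.1, -50.5]
force: [0.5, -0.1, -0.4]
grip_width: 0.0003
```

```bash
python3 - <<'E'
from h import *
rel([push(a,15) for a in (129,134,139,144,148,151,153,155)])
p2,d2=read_camera('scene');cv2.imwrite('pics/scene3.png',cv2.resize(p2[120:280,260:500],None,fx=3,fy=3)[:,:,::-1])
E
```

```text
start [516.00412561 261.61729466  82.89994001] [-89.98383607  -0.10187806 -50.49366774] [ 0.49367004 -0.12642082 -0.3886698 ]
[np.float64(517.5), np.float64(259.9), 82, -51] 579.0977983035335 -> [2.3, 0.9, 0.1, -0.0, 0.5, 0.1]
[np.float64(506.1), np.float64(253.1), 82, -46] 565.8593641533204 -> [0.3, 0.9, -13.1, -0.0, -4.5, 0.1]
[np.float64(495.2), np.float64(245.4), 82, -41] 552.6700643240956 -> [-0.7, 0.9, -26.4, -0.0, -9.5, 0.1]
[np.float64(485.1), np.float64(236.7), 82, -36] 539.7674499263549 -> [-0.4, 0.9, -39.7, -0.0, -14.5, 0.1]
[np.float64(477.6), np.float64(229.2), 82, -32] 529.7493747046806 -> [0.6, 0.9, -50.3, 0.0, -18.5, 0.1]
[np.float64(472.3), np.float64(223.2), 82, -29] 522.3844656955258 -> [1.8, 0.9, -58.2, 0.0, -21.5, 0.1]
[np.float64(468.9), np.float64(219.0), 82, -27] 517.5212169563679 -> [2.9, 0.9, -63.5, 0.0, -23.5, 0.1]
[np.float64(465.7), np.float64(214.8), 82, -25] 512.850397289502 -> [4.1, 0.9, -68.6, 0.0, -25.5, 0.1]
```

View pics/scene3.png

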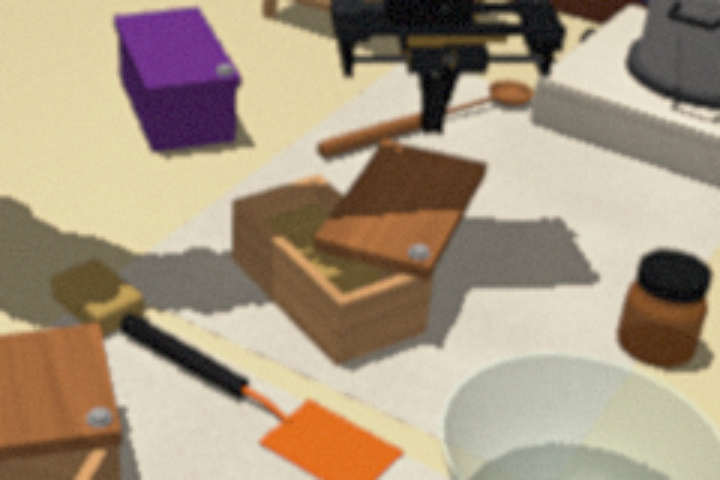

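```bash
python3 - <<'E'
from h import *
p,d=read_camera('top');cv2.imwrite('pics/top3.png',cv2.resize(p[90:230,160:340],None,fx=4,fy=4,interpolation=2)[:,:,::-1])
E
```

```text
(no output)
```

View pics/top3.png

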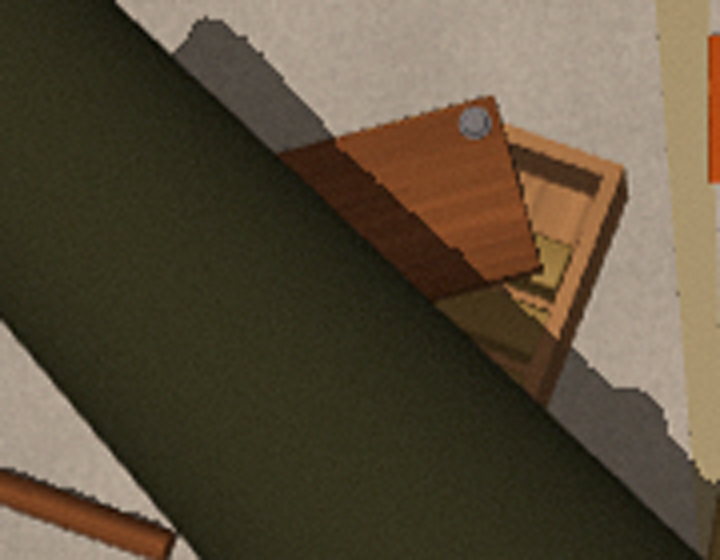

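```bash
python3 - <<'E'
from h import *
p,d=read_camera('scene');P=depthpts(d,'scene')
i=camera_info('scene')
def pr(X): 
    c=np.array(i['R'])@X+np.array(i['t']);return np.round([i['fx']*c[0]/c[2]+i['cx'],i['fy']*c[1]/c[2]+i['cy'],c[2]],2)
o=env.get_obs();t=o['tool_pos'];print(o['time_s'],t,'tip px',pr(t-[0,0,.011]),'tcp px',pr(t))
for q in ((606.2,115,80),(562.9,289.6,80),(464,265,80)):print(pr(np.array(q)/1000))
for v in range(145,170,2): print(v,[(u,np.round(P[v,u]*1000).astype(int).tolist()) for u in (400,404,408)])
print(env.get_obs()['qpos'], [a for a in dir(env) if a[0]!='_'])
cv2.imwrite('pics/s4.png',cv2.resize(p[120:230,330:470],None,fx=5,fy=5,interpolation=0)[:,:,::-1])
E
```

```text
5.3667 [0.5176498  0.26186445 0.08261953] tip px [402.67 174.71   1.13] tcp px [403.11 171.27   1.13]
[403.48 208.51   0.99]
[422.79 173.48   1.12]
[386.94 165.41   1.16]
145 [(400, [508, 244, 167]), (404, [518, 247, 169]), (408, [523, 261, 165])]
147 [(400, [509, 244, 161]), (404, [517, 250, 161]), (408, [523, 261, 159])]
149 [(400, [505, 254, 150]), (404, [519, 249, 156]), (408, [527, 254, 157])]
151 [(400, [501, 262, 139]), (404, [519, 249, 151]), (408, [527, 257, 150])]
153 [(400, [385, 482, 2]), (404, [520, 249, 145]), (408, [528, 256, 145])]
155 [(400, [390, 475, -1]), (404, [518, 254, 137]), (408, [529, 257, 139])]
157 [(400, [502, 264, 120]), (404, [520, 252, 132]), (408, [528, 259, 132])]
159 [(400, [504, 262, 116]), (404, [520, 254, 125]), (408, [530, 258, 127])]
161 [(400, [506, 259, 112]), (404, [521, 254, 119]), (408, [530, 259, 120])]
163 [(400, [420, 425, 1]), (404, [522, 253, 114]), (408, [439, 443, 0])]
165 [(400, [426, 414, 1]), (404, [436, 422, 1]), (408, [446, 431, 1])]
167 [(400, [434, 401, 2]), (404, [443, 409, 2]), (408, [452, 419, 1])]
169 [(400, [503, 270, 80]), (404, [449, 400, 1]), (408, [460, 406, 2])]
[ 13.04805399  22.2399577  -51.25967577  99.88600608  18.80404695
  66.83161381  -4.3347428 ] ['PlanningError', 'get_obs', 'nose_length']
```

View pics/s4.png

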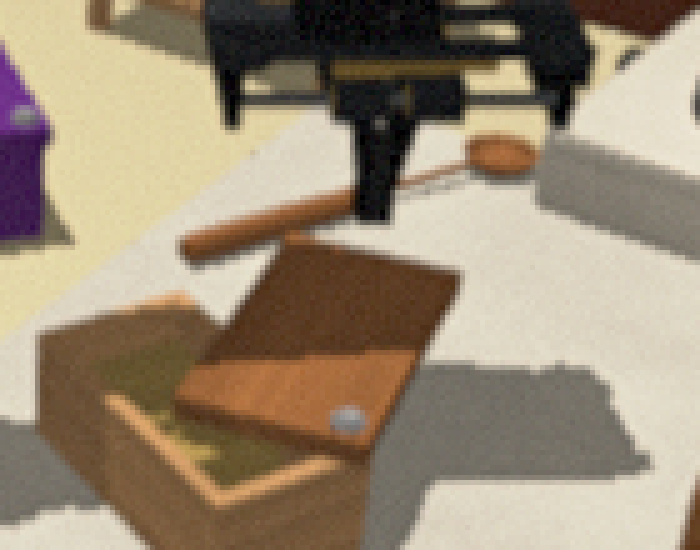

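```bash
python3 - <<'E'
from h import *
i=camera_info('wrist');p,d=read_camera('wrist');P=depthpts(d,'wrist')
R=np.array(i['R']);C=-R.T@np.array(i['t']);o=env.get_obs();print('cam',C,'tcp',o['tool_pos'],o['tool_rot'],'axis',R[2],R[0])
cv2.imwrite('pics/wrist4.png',p[:,:,::-1])
for u,v in [(220,100),(400,80),(150,60),(320,150),(320,200),(260,215),(315,235),(315,240),(335,240),(322,240),(312,260),(312,290),(325,290),(250,260),(320,330)]:
    print(u,v,np.round(P[v,u]*1000,0),round(float(d[v,u]),3),p[v,u])
t=o['tool_pos']
for z in (.011,0,-.008,-.03,-.05):
    c=R@(t-[0,0,z])+i['t'];print('axis pt',z,np.round([i['fx']*c[0]/c[2]+i['cx'],i['fy']*c[1]/c[2]+i['cy'],c[2]],3))
E
```

```text
cam [0.47122822 0.31673381 0.27168299] tcp [0.51767036 0.26193741 0.08238676] [-8.99343241e+01 -4.71606904e-02 -5.06861469e+01] axis [ 0.16743481 -0.20343762 -0.96466508] [0.77400113 0.6331837  0.00080997]
220 100 [385. 274.   1.] 0.255 [203 190 176]
400 80 [499. 390.   0.] 0.252 [210 197 182]
150 60 [319. 263.   1.] 0.246 [197 178 138]
320 150 [483. 297.   1.] 0.267 [199 188 173]
320 200 [502. 275.  75.] 0.204 [76 46 23]
260 215 [475. 240.  79.] 0.202 [82 49 25]
315 235 [506. 267. 120.] 0.162 [ 8  8 10]
315 240 [506. 267. 128.] 0.155 [ 8  7 10]
335 240 [515. 273. 127.] 0.155 [8 6 9]
322 240 [510. 268. 124.] 0.158 [17 15 15]
312 260 [493. 285. 195.] 0.084 [40 39 40]
312 290 [508. 264. 171.] 0.114 [6 7 6]
325 290 [517. 261. 158.] 0.128 [44 30 22]
250 260 [478. 277. 201.] 0.077 [33 34 37]
320 330 [500. 281. 216.] 0.066 [16 17 18]
axis pt 0.011 [3.25626e+02 2.24400e+02 2.12000e-01]
axis pt 0 [3.25715e+02 2.29631e+02 2.02000e-01]
axis pt -0.008 [3.25785e+02 2.33795e+02 1.94000e-01]
axis pt -0.03 [3.26013e+02 2.47166e+02 1.73000e-01]
axis pt -0.05 [3.26274e+02 2.62534e+02 1.53000e-01]
```

View pics/wrist4.png

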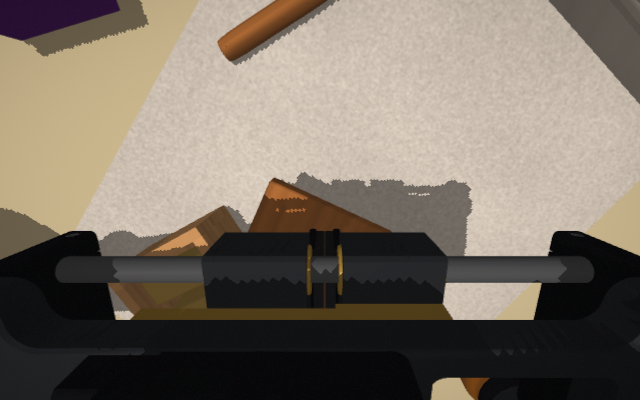

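```bash
python3 - <<'E'
from h import *
o=env.get_obs();R0=Ro.from_euler('xyz',o['tool_rot'],degrees=True)
for c in('wrist','scene'):
    p,d=read_camera(c);P=depthpts(d,c)
    q=R0.inv().apply((P.reshape(-1,3)-o['tool_pos']))*1000
    m=(abs(q[:,0])<25)&(abs(q[:,2])<40)&(P.reshape(-1,3)[:,2]>.09)&(p.reshape(-1,3).max(1)<60)
    q=q[m];q=q[q[:,1].argsort()[::-1]];print(c,len(q));print(np.round(q[:400:20],0).tolist())
rel([push(104,32,z=160),push(104,32,z=43)])
E
```

```text
wrist 10951
[[-9.0, -26.0, -1.0], [-10.0, -28.0, 0.0], [-10.0, -29.0, -1.0], [-11.0, -30.0, 5.0], [-11.0, -31.0, 7.0], [-10.0, -32.0, -5.0], [-11.0, -33.0, 4.0], [-11.0, -34.0, 7.0], [-10.0, -35.0, -2.0], [-11.0, -36.0, -8.0], [-10.0, -37.0, 2.0], [-10.0, -39.0, 1.0], [-9.0, -39.0, 1.0], [-11.0, -40.0, -7.0], [-11.0, -41.0, -9.0], [-10.0, -42.0, -1.0], [-10.0, -43.0, 2.0], [-10.0, -44.0, -4.0], [-9.0, -45.0, 2.0], [-12.0, -46.0, -7.0]]
scene 1125
[[7.0, -30.0, -2.0], [7.0, -39.0, -0.0], [8.0, -49.0, -1.0], [11.0, -57.0, -11.0], [9.0, -64.0, -6.0], [11.0, -71.0, 3.0], [2.0, -75.0, -1.0], [12.0, -81.0, -16.0], [-6.0, -86.0, 4.0], [10.0, -108.0, -34.0], [25.0, -121.0, 23.0], [23.0, -131.0, 20.0], [23.0, -134.0, -18.0], [-19.0, -137.0, 37.0], [23.0, -139.0, 26.0], [25.0, -140.0, -12.0], [21.0, -144.0, -26.0], [22.0, -147.0, 13.0], [22.0, -150.0, 5.0], [20.0, -151.0, -2.0]]
start [517.54063351 261.92527088  82.00312899] [-8.99694951e+01 -1.54494006e-02 -5.06662785e+01] [-0.71957713 -1.00331218  0.45689176]
[np.float64(597.7), np.float64(281.8), 160, -76] 660.7999167675492 -> [35.5, -77.9, 74.6, -0.0, 25.3, 0.0]
[np.float64(597.7), np.float64(281.8), 43, -76] 660.7999167675492 -> [35.4, 39.1, 74.6, -0.0, 25.3, 0.0]
```

>>> move_arm(
  moves=[
    [5,-15,10,0,4,0],
    [35,-15,75,0,25,0],
    [35,-15,75,0,25,0],
    [35,-15,75,0,25,0],
    [35,-15,75,0,25,0],
    [35,0,75,0,25,0],
    [35,15,75,0,25,0],
    [35,30,75,0,25,0],
    [35,42,75,0,25,0],
    [35,42,75,0,25,0],
    [35,42,75,0,25,0],
  ],
)

```text
time_s: 6.43
tool_pos: [0.5962, 0.2816, 0.0382]
tool_rot: [-90.2, -0.0, -75.6]
force: [-0.6, 0.1, 0.8]
grip_width: 0.0001
```

```bash
python3 - <<'E'
from h import *
rel([push(104,32,z=40)]+[push(a,15,z=40) for a in (104,109,114,119,124,129,134,139,144,148,151,153)])
p2,d2=read_camera('wrist');cv2.imwrite('pics/wrist5.png',p2[:,:,::-1])
p,d=read_camera('scene');cv2.imwrite('pics/s5.png',cv2.resize(p[120:230,330:470],None,fx=5,fy=5,interpolation=0)[:,:,::-1])
E
```

```text
start [596.23862995 281.61215648  38.17366981] [-9.01528656e+01 -2.65046942e-02 -7.55852915e+01] [-0.61639902  0.06641026  0.76351672]
[np.float64(597.7), np.float64(281.8), 40, -76] 660.7999167675492 -> [0.2, -1.8, 1.5, 0.2, 0.4, 0.0]
[np.float64(581.3), np.float64(277.7), 40, -76] 644.225876537104 -> [0.1, -1.8, -15.4, 0.2, 0.4, 0.0]
[np.float64(568.0), np.float64(276.4), 40, -71] 631.6810587630438 -> [-2.0, -1.8, -28.7, 0.2, -4.6, 0.0]
[np.float64(554.9), np.float64(273.9), 40, -66] 618.8175983276493 -> [-2.8, -1.7, -42.0, 0.2, -9.6, 0.0]
[np.float64(542.0), np.float64(270.4), 40, -61] 605.7063314841607 -> [-2.6, -1.7, -55.3, 0.2, -14.6, 0.0]
[np.float64(529.6), np.float64(265.7), 40, -56] 592.5138395008171 -> [-1.2, -1.6, -68.5, 0.2, -19.6, 0.0]
[np.float64(517.5), np.float64(259.9), 40, -51] 579.0977983035335 -> [1.4, -1.6, -81.7, 0.2, -24.6, -0.0]
[np.float64(506.1), np.float64(253.1), 40, -46] 565.8593641533204 -> [5.2, -1.6, -94.4, 0.2, -29.6, -0.0]
[np.float64(495.2), np.float64(245.4), 40, -41] 552.6700643240956 -> [9.9, -1.5, -106.9, 0.2, -34.6, -0.0]
[np.float64(485.1), np.float64(236.7), 40, -36] 539.7674499263549 -> [15.8, -1.5, -118.8, 0.2, -39.6, -0.0]
[np.float64(477.6), np.float64(229.2), 40, -32] 529.7493747046806 -> [21.2, -1.5, -128.0, 0.2, -43.6, -0.0]
[np.float64(472.3), np.float64(223.2), 40, -29] 522.3844656955258 -> [25.7, -1.5, -134.6, 0.2, -46.6, -0.0]
[np.float64(468.9), np.float64(219.0), 40, -27] 517.5212169563679 -> [28.9, -1.4, -138.9, 0.2, -48.6, -0.0]
```

View pics/wrist5.png

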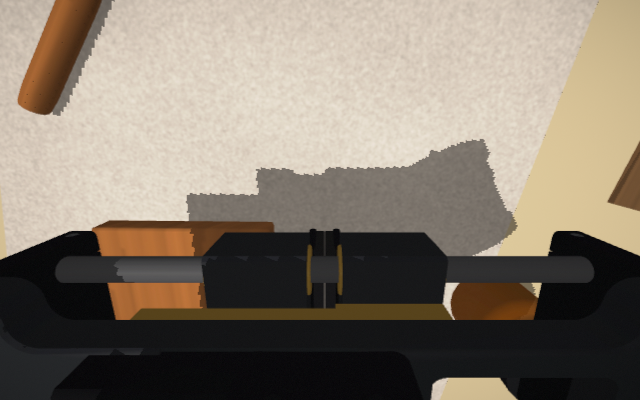

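View pics/s5.png

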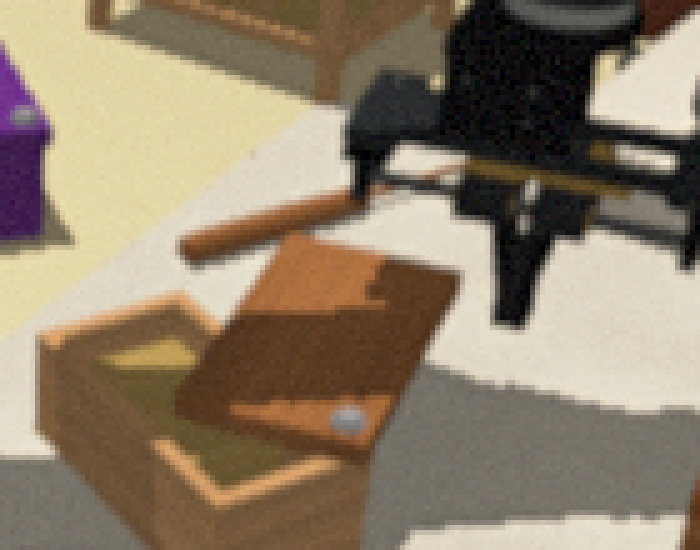

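```bash
python3 - <<'E'
from h import *
o=env.get_obs();R0=Ro.from_euler('xyz',o['tool_rot'],degrees=True)
p,d=read_camera('scene');P=depthpts(d,'scene').reshape(-1,3)
q=R0.inv().apply(P-o['tool_pos'])*1000
dark=(p.reshape(-1,3).max(1)<55)
for lo,hi in ((-110,-75),(-75,-45),(-45,-15),(-15,15),(15,45),(45,75),(75,110)):
    m=dark&(q[:,2]>lo)&(q[:,2]<hi)&(abs(q[:,0])<60)&(P[:,2]>.05)
    s=np.sort(P[m,2])*1000;print(lo,hi,m.sum(),np.round(s[:3]),np.round(np.percentile(s,5)) if len(s) else '')
E
```

```text
-110 -75 134 [140. 140. 144.] 146.0
-75 -45 175 [151. 151. 151.] 173.0
-45 -15 906 [144. 146. 146.] 161.0
-15 15 1677 [71. 71. 71.] 110.0
15 45 1204 [143. 143. 144.] 162.0
45 75 228 [149. 151. 151.] 153.0
75 110 170 [143. 144. 146.] 150.0
```

>>> move_arm(
  moves=[
    [0,5,-4,0,0,0],
    [0,5,-9,0,0,0],
    [0,5,-15,0,0,0],
    [-1,5,-22,0,-2,0],
    [-2,5,-29,0,-5,0],
    [-3,5,-35,0,-7,0],
    [-3,5,-42,0,-10,0],
    [-3,5,-49,0,-12,0],
    [-3,5,-55,0,-15,0],
    [-2,5,-62,0,-17,0],
    [-1,5,-69,0,-20,0],
    [0,5,-75,0,-22,0],
    [1,5,-82,0,-25,0],
    [1,5,-82,0,-25,0],
  ],
)

```text
time_s: 7.75
tool_pos: [0.5169, 0.2605, 0.0349]
tool_rot: [-90.0, -0.1, -50.5]
force: [0.4, -0.6, 0.3]
grip_width: 0.0005
```

```bash
python3 - <<'E'
from h import *
rel([push(a,15,z=35) for a in (129,134,139,144,148,151,153,155,157)])
p,d=read_camera('scene');cv2.imwrite('pics/s6.png',cv2.resize(p[120:230,330:470],None,fx=5,fy=5,interpolation=0)[:,:,::-1])
p,d=read_camera('top');cv2.imwrite('pics/t6.png',cv2.resize(p[90:230,160:340],None,fx=4,fy=4,interpolation=2)[:,:,::-1])
E
```

```text
start [516.86886922 260.46003132  34.87807653] [-9.00467462e+01 -5.04045058e-02 -5.05049719e+01] [ 0.39089709 -0.55490565  0.31128872]
[np.float64(517.5), np.float64(259.9), 35, -51] 579.0977983035335 -> [0.8, -0.1, 0.1, 0.0, 0.5, 0.1]
[np.float64(506.1), np.float64(253.1), 35, -46] 565.8593641533204 -> [-1.2, -0.1, -13.0, 0.0, -4.5, 0.0]
[np.float64(495.2), np.float64(245.4), 35, -41] 552.6700643240956 -> [-2.2, -0.1, -26.3, 0.1, -9.5, 0.0]
[np.float64(485.1), np.float64(236.7), 35, -36] 539.7674499263549 -> [-1.9, -0.1, -39.6, 0.1, -14.5, 0.0]
[np.float64(477.6), np.float64(229.2), 35, -32] 529.7493747046806 -> [-0.9, -0.1, -50.2, 0.1, -18.5, 0.0]
[np.float64(472.3), np.float64(223.2), 35, -29] 522.3844656955258 -> [0.4, -0.1, -58.1, 0.1, -21.5, 0.0]
[np.float64(468.9), np.float64(219.0), 35, -27] 517.5212169563679 -> [1.5, -0.1, -63.4, 0.1, -23.5, 0.0]
[np.float64(465.7), np.float64(214.8), 35, -25] 512.850397289502 -> [2.7, -0.1, -68.5, 0.1, -25.5, 0.0]
[np.float64(462.7), np.float64(210.4), 35, -23] 508.29071406036917 -> [4.2, -0.1, -73.6, 0.1, -27.5, 0.0]
```

View pics/s6.png

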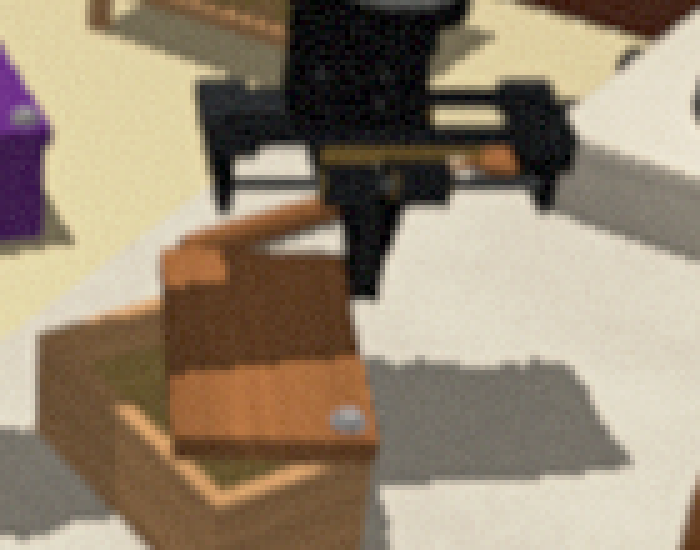

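View pics/t6.png

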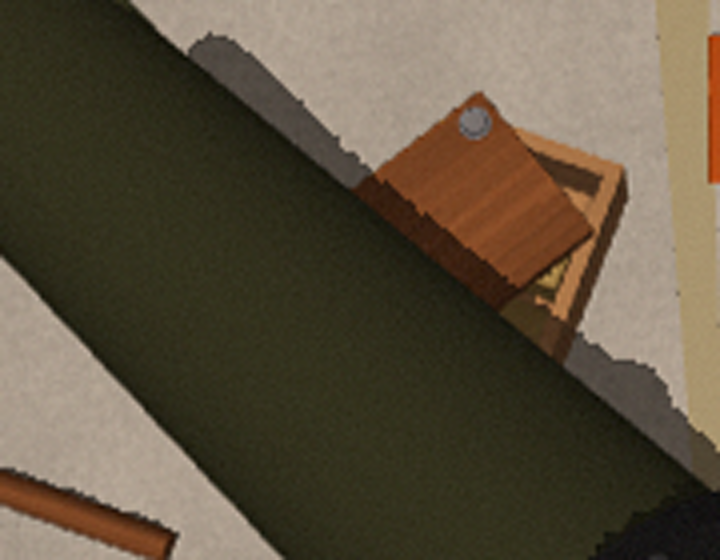

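>>> move_arm(
  moves=[
    [-1,0,-6,0,-2,0],
    [-1,0,-13,0,-4,0],
    [-2,0,-20,0,-7,0],
    [-2,0,-26,0,-9,0],
    [-2,0,-33,0,-12,0],
    [-2,0,-40,0,-14,0],
    [-1,0,-45,0,-16,0],
    [-1,0,-50,0,-18,0],
    [0,0,-56,0,-20,0],
    [1,0,-61,0,-22,0],
    [2,0,-65,0,-24,0],
    [3,0,-69,0,-25,0],
    [4,0,-72,0,-27,0],
    [4,0,-72,0,-27,0],
  ],
)

```text
time_s: 9.02
tool_pos: [0.465, 0.2119, 0.0348]
tool_rot: [-90.0, -0.0, -23.6]
force: [-0.6, 0.1, -0.4]
grip_width: 0.0003
```

```bash
python3 - <<'E'
from h import *
rel([push(a,15,z=35) for a in (157,158.5,160)]+[push(157,40,z=35)])
p,d=read_camera('scene');cv2.imwrite('pics/s7.png',cv2.resize(p[120:230,330:470],None,fx=5,fy=5,interpolation=0)[:,:,::-1])
p,d=read_camera('top');cv2.imwrite('pics/t7.png',cv2.resize(p[90:230,160:340],None,fx=4,fy=4,interpolation=2)[:,:,::-1])
E
```

```text
start [464.95103185 211.91265671  34.77730052] [-9.00163644e+01 -9.55702518e-03 -2.36427887e+01] [-0.59885496  0.11856015 -0.41186954]
[np.float64(462.7), np.float64(210.4), 35, -23] 508.29071406036917 -> [-1.5, -0.2, -2.3, 0.0, -0.6, 0.0]
[np.float64(460.5), np.float64(207.1), 35, -21.5] 504.9263906749181 -> [-2.1, -0.2, -6.2, 0.0, -2.1, 0.0]
[np.float64(458.4), np.float64(203.7), 35, -20] 501.6216203474487 -> [-2.7, -0.2, -10.2, 0.0, -3.6, 0.0]
[np.float64(472.4), np.float64(233.4), 35, -23] 526.9130098982184 -> [-1.8, -0.2, 22.7, 0.0, -0.6, 0.0]
```

View pics/s7.png

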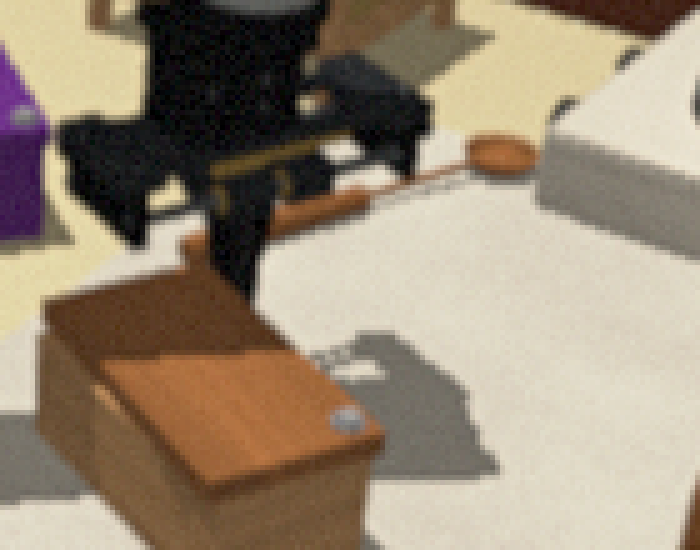

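View pics/t7.png

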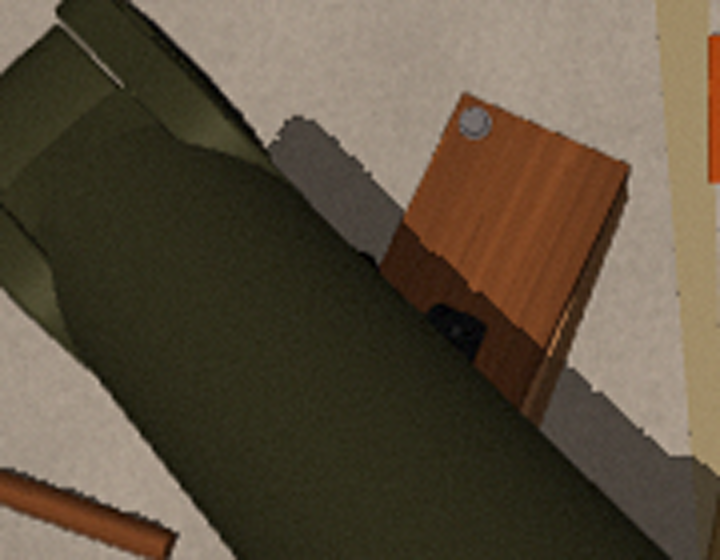

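>>> move_arm(
  moves=[
    [-1,0,-2,0,-1,0],
    [-1,0,-5,0,-2,0],
    [-2,0,-8,0,-3,0],
    [-2,0,-10,0,-4,0],
    [-2,0,-10,0,-4,0],
    [-2,0,0,0,-4,0],
    [-2,0,15,0,-4,0],
    [-2,0,30,0,-4,0],
    [-2,0,40,0,-4,0],
    [-2,-40,40,0,-4,0],
    [-2,-80,40,0,-4,0],
    [-2,-120,40,0,-4,0],
    [-2,-150,40,0,-4,0],
    [-2,-150,40,0,-4,0],
  ],
)

```text
time_s: 10.28
tool_pos: [0.4823, 0.2519, 0.1909]
tool_rot: [-89.7, -0.4, -19.6]
force: [0.9, 1.0, -0.6]
grip_width: 0.0007
```

```bash
python3 - <<'E'
from h import *
rel([[560,300,200,-20],[650,350,250,-20]])
E
```

```text
start [482.26056787 251.88942442 190.88808578] [-89.67458141  -0.43957717 -19.62356779] [ 0.88049383  1.04455816 -0.64796973]
[560, 300, 200, -20] 635.2952069707436 -> [57.1, -8.3, 71.5, -0.3, 0.4, 0.4]
[650, 350, 250, -20] 738.24115301167 -> [125.5, -57.3, 149.1, -0.3, 0.4, 0.4]
```

>>> move_arm(
  moves=[
    [-144,-60,159,0,0,0],
    [-144,-60,159,0,0,0],
    [-144,-60,159,0,0,0],
    [-144,-60,159,0,0,0],
    [-144,-60,159,0,0,0],
    [-144,-60,159,0,0,0],
    [-144,-60,159,0,0,0],
    [-144,-60,159,0,0,0],
    [-144,-60,159,0,0,0],
  ],
)

```text
time_s: 11.03
tool_pos: [0.3979, 0.4462, 0.2436]
tool_rot: [-90.1, -0.0, -19.7]
force: [0.1, 0.2, -0.6]
grip_width: 0.0007
```

```bash
python3 - <<'E'
from h import *
print(env.get_obs()['force'],env.get_obs()['time_s'])
p,d=read_camera('top');cv2.imwrite('pics/t8.png',cv2.resize(p[60:260,160:480],None,fx=2.5,fy=2.5,interpolation=2)[:,:,::-1])
P=depthpts(d,'top')
k=((abs(P[...,2]-.08)<.007)&(abs(P[...,0]-.5)<.16)&(abs(P[...,1]-.14)<.14)).astype('uint8')
n,l,s,_=cv2.connectedComponentsWithStats(k);k=l==1+s[1:,4].argmax()
w=px2w(np.argwhere(k)[:,::-1],.08,'top')[:,:2]
rr=cv2.minAreaRect((w*1000).astype('float32'));print(rr);print(cv2.boxPoints(rr))
print([(r['score'],r['point']) for r in models.spot_in('small_lid_corner','top')])
E
```

```text
[ 0.14125202  0.23020653 -0.60227073] 11.0333
((505.07305908203125, 119.87857055664062), (100.93824005126953, 180.08474731445312), 68.1353988647461)
[[402.7123  106.57295]
 [569.84296  39.50679]
 [607.43384 133.18419]
 [440.30316 200.25035]]
[(0.72, [0.4593, -0.175, 0.0809])]
```

View pics/t8.png

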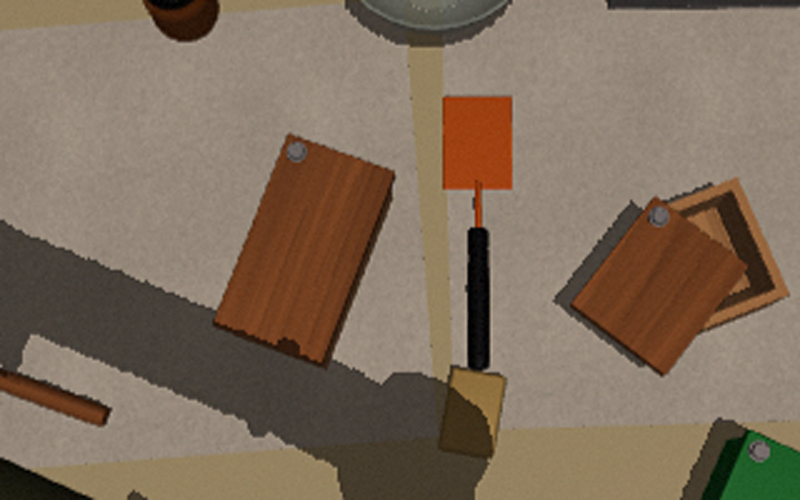

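```bash
python3 -c "
from cell import job;print(job.sign_off())"
```

```text
the job is handed in; nothing more can be done
None
```

I pushed the longer box's lid round on its screw with the closed fingertips until it lay over its box. I then backed the arm well clear and handed the job in at about 11 s.

**Longer lid:** the last top picture puts its long edge at about 158°, against about 159.7° measured for the box. It is therefore roughly 1.6° from square, against the 10° allowed. The fitted outline was 180 x 101 mm, which matches the lid's given size.

**Shorter lid:** the network's spot on it read (0.460, -0.175) m before and (0.459, -0.175) m after, so it did not move.

**Contact:** the arm stood about 0.24 m above the bench, away from everything, with wrist force readings under 1 N. I did not measure the lid's speed; it was out of contact for over a second before I handed in.

**What disagreed:** my first sweep passed over the lid without touching it. Both the wrist and scene cameras showed the closed fingertips about 27 mm behind the reported TCP, while `env.nose_length` says 11 mm ahead of it. I lowered the tool about 47 mm to allow for this, and the second push moved the lid as planned.

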